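# Tare the weighing tray on the counting scale, then add the coupling nut

## Robot

A 7-joint arm with a two-finger parallel gripper is mounted at the origin on the work surface. World frame = base frame: x ahead of the robot, y to its left, z up, the work surface at z = 0. Lengths are in m, angles in degrees, forces in N, time in s.
With the tool pointing down it reaches from about 0.425 to 0.875 m from the base axis. Payload 4.7 kg.
Tool frame: the origin (TCP) lies between the finger pads; the fingertips stand 8 mm ahead of it and the grasp point (between the pads) lies 11 mm behind it; x points along the fingers, z is the direction in which the jaws open and shut, and the axes are right-handed (so a half turn about x gives the same grasp; the last joint's range is limited). The gripper opens to 87 mm and grips with 3 to 60 N. Pads are 19 mm wide; open, the fingers measure 117 mm over their backs; the gripper's body (75 mm by 190 mm) begins 51 mm behind the grasp point.
Start: joints at [0.808, 18.392, -4.016, 83.108, 1.295, 78.541, -3.26], TCP at [0.65, -0, 0.231] pointing down, gripper open.
Joint ranges: [-163.93, 163.93], [-17.29, 119.83], [-79.2, 71.16], [3.27, 140.29], [-89.18, 269.18], [5.43, 117.66], [-154.24, 154.24]. Speed limits (degrees/s): [147.25, 147.25, 180, 180, 180, 180, 180].

## Interface

Orientations are given as [roll, pitch, yaw] about the fixed x, y, z axes, in that order (R = Rz(yaw) Ry(pitch) Rx(roll)).
In Python, from cell import telemetry, vision, sign_off gives the robot as it stands. The module is installed in compiled form; this text tells all that it offers.
- The arm moves only by the tool drive_tool, never from a script. Its arguments are lists of equal length, an entry for each row: "offset": the shift along the tool's x, y, z in m, a list of three; "angular": the turn, a rotation vector about the tool's x, y, z in rad, a list of three. A call has 1 to 10 rows; each row is the pose to reach, as a shift and turn from the pose measured when the call began, along the tool's axes at that moment; what a row does not reach only later rows make up. A row lasts 1/8 s, in which the tool goes at most 62.5 mm and 10.7 degrees, less where a joint would pass 70% of its speed; a pose out of reach is approached as far as the arm can. A call with a gripper value outside its range is refused whole. "fingers" is the closure, from -1 (fully open) to 1 (shut), set as the call begins (left out, the last holds). The fingers move at their own pace and stop on an object; "squeeze" is the grip in N (left out, the last holds). Time passes only in rows, so rows that repeat a pose let the fingers close. It gives the time, the measured TCP pose, the force and the opening at its end, in the units of the state.
- telemetry.get_obs(): the state, without advancing time (a new reading comes with each control period).
- vision.read_camera(name): name is "scene" or "side" or "wrist"; returns a dict with "pixels" (480x640x3 uint8, red, green, blue), "intrinsics" (3x3 intrinsics, pixels), "world_from_camera" (4x4, takes a point from camera to world coordinates); the wrist camera has in their place "T_tool_cam" (4x4, takes a point from camera to tool coordinates, whose origin is the TCP and whose axes are the tool frame's). Camera axes: x right, y up, looking along -z (the intrinsics and any distortion apply to the point x, -y, -z); pixel columns grow to the right and rows downward; lengths in m; the calibration is good to about 2 mm. A picture is of the moment at which its call begins: read the wrist's pose just before it. There is no depth.
- sign_off(): hands the job in, once; it reports no verdict.
The state is a dict: "time_s": time; "qpos": joint angles; "joint_velocities": joint speeds; "effort": joint torques, N m; "tool_pos": TCP position; "tool_rot": TCP orientation; "force": force on the tool from outside, world axes, zero at the start; "wrist_torque": the same for the moment, N m; "grip_width": finger opening in m.
Only numpy, scipy, OpenCV 4.12 (cv2) and the standard library are available. Lean on these libraries where they do the work, as an engineer would, in place of code of your own. Each camera call takes 0.05 s, during which the arm holds its last target.

## Task

Set the empty weighing tray on the scale's steel plate and, by feel, slide it lightly until its round foot drops into the recess and the tray sits fully home, flat on the plate; let go of it. Then hold the round tare key fully down for about a second and let it up, and only after that gently set the hex coupling nut from the blue bin down in the tray and leave it there. Go easy on the scale (pressing harder than about 20 N ruins it), leave the square power key alone, and do not disturb the spacer, the jar or the small carton.

Things in the scene. Friction and masses are not known exactly. Their poses are not given: they have to be found in the camera images.
- tray_center (a point): Centre, half-way up, of the loose aluminium tray: open, 120 (x) x 60 (y) x 46 mm high, walls and floor 3 mm, with a centred round foot below, 44 mm wide, 7 mm tall; 140 g. It stands on its foot; this point is 30 mm above the foot's lower face, 23 above the tray's underside, 20 above its inner floor. Grip across the 60 mm width, here or up to 8 mm higher, to keep the fingers off the plate.
- scale: Counting scale, fixed: grey housing 260 (x) x 220 (y) x 45 mm high; origin at the middle of its underside, x from the console edge (robot side) to the plate side, y to the left. Console strip with two keys at x = -95 mm. Steel load plate 140 x 170 mm, top 64 mm above the bench; it is sprung: yields downwards from about 3.5 N, by 4 mm at 9.5 N, then is hard.
- seat_start (a point): Point on the scale at the height of the plate's upper face. The round recess for the tray's foot (48 mm wide, 9 deep) has its centre 3 to 15 mm from here along scale +y (no x offset); where is not measured and the plate stays put. Find it: press the foot on the plate here with 4 to 7 N and slide along +y until the upward force falls away. Seated, the tray's underside lies flat on the plate.
- tare_top (a point): Middle of the top face of the round white tare key, 24 mm in diameter, left end of the console strip (scale y = +55 mm); moves with the key.
- tare (a joint): Travel of the tare key: 0 up, 0.004 m fully down; sprung, fully down at about 5 N.
- power_top (a point): Middle of the top face of the square white power key, 24 x 24 mm, right end of the console strip (scale y = -55 mm). Not to be pressed.
- power (a joint): Travel of the power key: 0 up, 0.004 m down. Must stay up.
- nut_center (a point): Centre, half-way up, of the hex coupling nut: a dark steel hexagonal bar 22 mm across flats, 48 mm tall, standing upright in the blue bin, 100 g. One pair of flats faces along its +y and -y axes (others every 60 degrees about z).
- bin: Shallow blue stock bin fixed to the bench, 190 (x) x 116 (y) x 22 mm high, walls and floor 3 mm; origin in the middle of its underside. The nut stands about 45 mm from its middle along its x axis, towards one end or the other, and the spacer towards the other end.
- spacer_center (a point): Centre of a round steel spacer (tube, 28 mm outside, 14 mm hole, 26 mm tall) standing in the same bin. Leave it.
- jar: Small glass jar with a black cap, 60 mm in diameter, 75 mm tall, beyond the scale on the left; origin at the middle of its underside. Leave it.
- carton_small: Small closed cardboard carton, 50 x 70 x 40 mm high, beyond the scale on the right; origin at the middle of its underside. Leave it.
Things that resemble listed ones, but are neither listed nor needed, are in the scene too. What is shaped like the part that bears nut_center but white or yellow is not meant.

How it is judged:
By the outcome, as a careful person would: the job done as asked, in the order asked, and still so for the second after the job is handed in, with the robot touching nothing.
It also fails if it takes over 67 s, if anything falls off the work surface, if the arm or the gripper's body presses on something with over 40 N, if the wrist force passes 120 N, or if a joint passes its speed limit or range.

## Working session

There is one attempt and no reset: what is moved stays moved. The work goes in short steps, Python scripts to look and compute and a tool call to move; the robot and the scene stay as the last step left them, time stands still between calls to the robot, and variables do not carry over. Pictures are saved under pics/ and viewed, and the job is handed in when it is done.

Besides the shell and the picture viewer there is one more tool, called after ">>>" as a command line: name --argument value ..., lists and objects as JSON in quotes. drive_tool: Moves the arm, as the interface text tells. Its arguments: {"type":"object","properties":{"offset":{"type":"array"},"angular":{"type":"array"},"fingers":{"type":"number"},"squeeze":{"type":"number"}},"required":["offset","angular"]}

```bash
mkdir -p pics; cat > h.py <<'E'
import numpy as np, cv2
from cell import telemetry, vision
def grab(n,tag):
    o=telemetry.get_obs(); c=vision.read_camera(n)
    cv2.imwrite(f'pics/{tag}.png',c['pixels'][:,:,::-1])
    np.savez(f'pics/{tag}.npz',**{k:v for k,v in c.items()},pos=o['tool_pos'],rot=o['tool_rot'])
    return c,o
E
python3 - <<'E'
from h import *
for n in ['scene','side','wrist']:
    c,o=grab(n,n+'0'); print(n,[ (k,np.round(v,4).tolist()) for k,v in c.items() if k!='pixels'])
print(o)
E
```

```text
scene [('intrinsics', [[565.4356, 0.0, 316.2519], [0.0, 565.4356, 237.2261], [0.0, 0.0, 1.0]]), ('world_from_camera', [[0.6885, -0.6128, 0.3878, 1.0234], [0.7252, 0.5808, -0.3697, -0.483], [0.0013, 0.5358, 0.8443, 1.1317], [0.0, 0.0, 0.0, 1.0]])]
side [('intrinsics', [[459.9388, 0.0, 319.8706], [0.0, 459.9388, 237.2654], [0.0, 0.0, 1.0]]), ('world_from_camera', [[0.997, 0.0525, -0.0574, 0.4881], [-0.0778, 0.6741, -0.7345, -0.6784], [0.0002, 0.7368, 0.6761, 0.7043], [0.0, 0.0, 0.0, 1.0]])]
wrist [('intrinsics', [[356.483, 0.0, 318.167], [0.0, 356.483, 235.3242], [0.0, 0.0, 1.0]]), ('T_tool_cam', [[-0.0011, 0.2468, -0.9691, -0.1547], [0.0003, 0.9691, 0.2468, 0.0687], [1.0, -0.0, -0.0012, -0.0012], [0.0, 0.0, 0.0, 1.0]])]
{'time_s': 0.1, 'qpos': array([ 0.80592595, 18.43392775, -4.01493003, 83.16852175,  1.29596616,
       78.54104109, -3.25927871]), 'joint_velocities': array([-0.03083272, -0.08630186,  0.01718872, -0.12333294,  0.05628848,
        0.02352263,  0.00499966]), 'effort': array([ 1.37795760e-04, -4.92569017e+01, -4.06077392e-01, -3.13399816e+01,
       -6.42974046e-02,  3.95253638e-02,  6.49213871e-05]), 'tool_pos': array([ 6.49512979e-01, -3.94459871e-05,  2.29575486e-01]), 'tool_rot': array([-176.12595283,   89.9015687 , -176.12192748]), 'force': array([-0.03731802, -0.56098757, -0.19400188]), 'wrist_torque': array([0.02072297, 0.05496058, 0.04139473]), 'grip_width': 0.0869484290837258}
```

View pics/scene0.png

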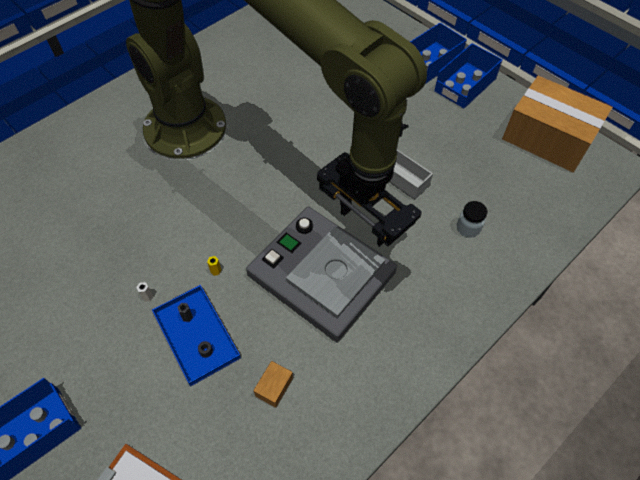

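View pics/side0.png

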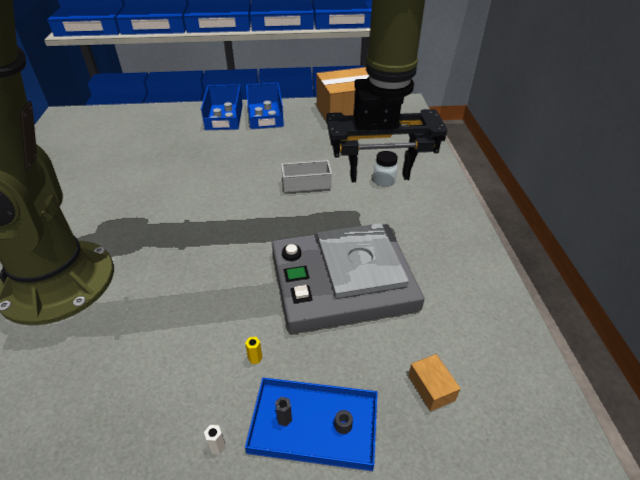

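View pics/wrist0.png

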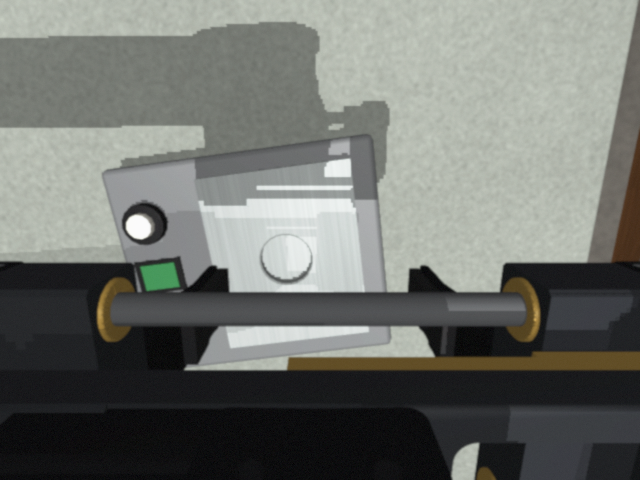

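```bash
python3 - <<'E'
import cv2
s=cv2.imread('pics/side0.png'); c=cv2.imread('pics/scene0.png')
a=cv2.resize(s[150:205,265:350],None,fx=4.6,fy=4.6,interpolation=2)
b=cv2.resize(c[140:200,370:445],None,fx=4.6,fy=4.6,interpolation=2)
import numpy as np
d=cv2.resize(s[370:470,190:390],None,fx=3.7,fy=3,interpolation=2)
H=np.zeros((600,780,3),'uint8'); H[:a.shape[0],:a.shape[1]]=a; H[:b.shape[0],400:400+b.shape[1]]=b[:, :380]; H[290:590,:740]=d[:300]
cv2.imwrite('pics/crop1.png',H)
e=cv2.resize(s[220:335,265:430],None,fx=4.5,fy=4.5,interpolation=2); cv2.imwrite('pics/crop2.png',e)
e=cv2.resize(c[195:345,240:405],None,fx=4,fy=4,interpolation=2); cv2.imwrite('pics/crop3.png',e)
E
```

```text
(no output)
```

View pics/crop1.png

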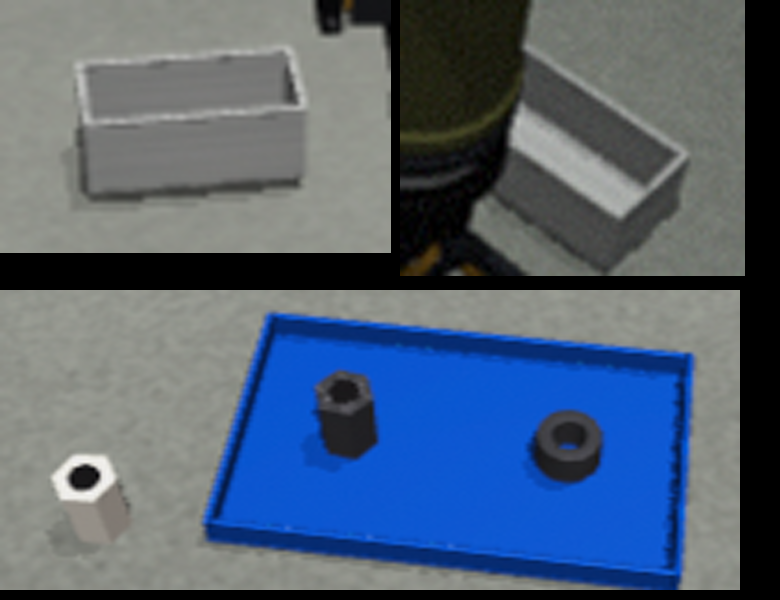

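View pics/crop2.png

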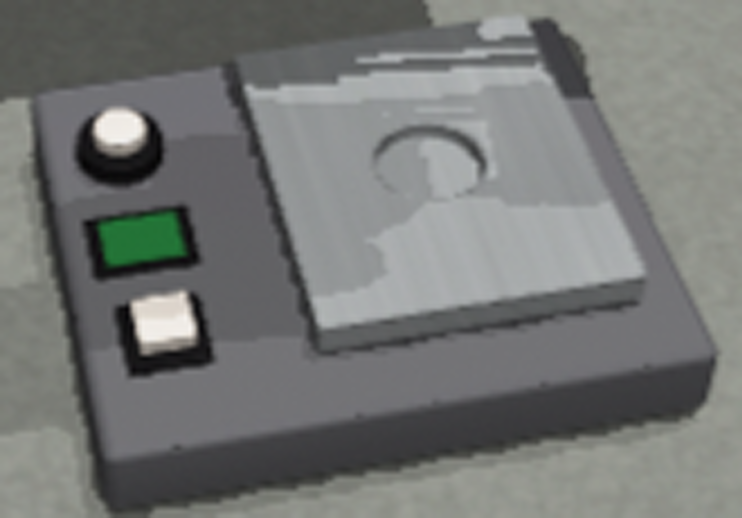

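View pics/crop3.png

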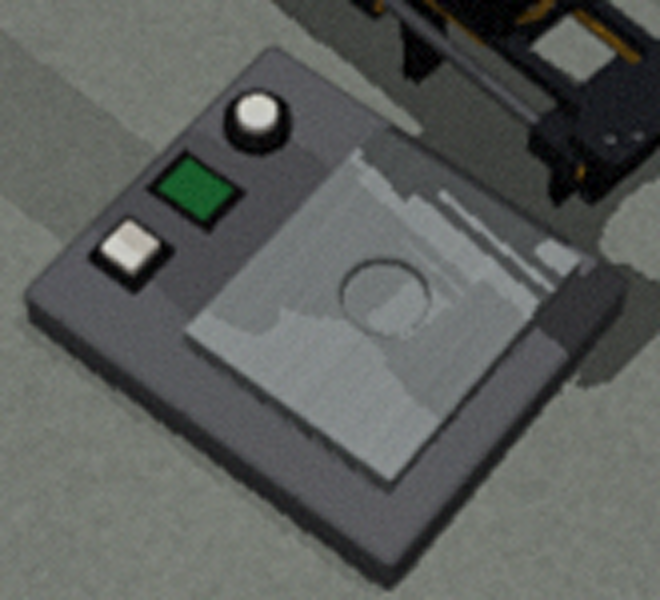

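```bash
cat >> h.py <<'E'
from scipy.spatial.transform import Rotation as Ro
def cam(tag):
    d=np.load(f'pics/{tag}.npz')
    if 'world_from_camera' in d: T=d['world_from_camera']
    else:
        W=np.eye(4); W[:3,:3]=Ro.from_euler('xyz',d['rot'],degrees=True).as_matrix(); W[:3,3]=d['pos']
        T=W@d['T_tool_cam']
    return d['intrinsics'],T
def ray(tag,p):
    K,T=cam(tag); x=np.linalg.inv(K)@[p[0],p[1],1]; return T[:3,3],T[:3,:3]@np.array([x[0],-x[1],-1])
def onz(tag,p,z):
    o,d=ray(tag,p); return o+d*(z-o[2])/d[2]
def proj(tag,P):
    K,T=cam(tag); c=np.linalg.inv(T)@np.append(P,1); u=K@[c[0],-c[1],-c[2]]; return u[:2]/u[2]
def tri(a):
    A=np.zeros((3,3));b=np.zeros(3);
    for t,p in a:
        o,d=ray(t,p); d=d/np.linalg.norm(d); M=np.eye(3)-np.outer(d,d); A+=M;b+=M@o
    X=np.linalg.solve(A,b); return X,[np.round(proj(t,X)-p,1).tolist() for t,p in a]
E
python3 - <<'E'
from h import *
np.set_printoptions(precision=4,suppress=True)
S,C,W='side0','scene0','wrist0'
print('tray side'); 
for p in [(281.7,163.9),(328,160.4),(331.3,172.8),(284.1,176.5)]: print(onz(S,p,.053))
print('tray scene'); 
for p in [(432.6,173),(417.8,187.2)]: print(onz(C,p,.053))
c3=lambda x,y:(240+x/4,195+y/4); c2=lambda x,y:(265+x/4.5,220+y/4.5)
for n,a,b,w in [('tare',(119,128),(256,112),(137,227)),('power',(163,315),(130,245),None),('recess',(430,163),(385,298),(286,257)),('plNL',(316,330),(185,332),None),('plNR',(645,278),(390,483),None),('plFL',(236,65),(362,152),(195,170))]:
    l=[(S,c2(*a)),(C,c3(*b))]
    print(n,tri(l), onz(S,c2(*a),.064),onz(C,c3(*b),.064), onz(W,w,.064) if w else '')
print('nut',onz(S,(283.2,402.7),.051),onz(C,(184,307),.051))
print(Ro.from_euler('xyz',telemetry.get_obs()['tool_rot'],degrees=True).as_matrix())
E
```

```text
tray side
[0.4683 0.3108 0.053 ]
[0.5868 0.3177 0.053 ]
[0.5899 0.2619 0.053 ]
[0.4732 0.2551 0.053 ]
tray scene
[0.5885 0.3225 0.053 ]
[0.5923 0.2634 0.053 ]
tare (array([ 0.4833, -0.007 ,  0.0592]), [[0.1, 0.2], [-0.0, -0.2]]) [ 0.483  -0.0115  0.064 ] [ 0.4861 -0.0094  0.064 ] [ 0.4814 -0.0051  0.064 ]
power (array([ 0.4979, -0.1154,  0.055 ]), [[0.3, 0.3], [0.0, -0.3]]) [ 0.4973 -0.1225  0.064 ] [ 0.5029 -0.1191  0.064 ] 
recess (array([ 0.6197, -0.0379,  0.0573]), [[0.1, 0.2], [0.0, -0.2]]) [ 0.6181 -0.0441  0.064 ] [ 0.6225 -0.0411  0.064 ] [ 0.6181 -0.0341  0.064 ]
plNL (array([ 0.5599, -0.1301,  0.0568]), [[0.3, 0.4], [0.0, -0.4]]) [ 0.5586 -0.1353  0.064 ] [ 0.5638 -0.1332  0.064 ] 
plNR (array([ 0.6995, -0.1129,  0.0578]), [[0.2, 0.2], [0.0, -0.2]]) [ 0.6972 -0.1179  0.064 ] [ 0.7017 -0.1155  0.064 ] 
plFL (array([0.5416, 0.0201, 0.0636]), [[1.9, 2.0], [-0.1, -2.5]]) [0.5381 0.0262 0.064 ] [0.5469 0.0154 0.064 ] [0.5393 0.0467 0.064 ]
nut [ 0.4597 -0.3326  0.051 ] [ 0.4619 -0.3307  0.051 ]
[[-0.0015 -0.0001  1.    ]
 [-0.0001  1.      0.0001]
 [-1.     -0.0001 -0.0015]]
```

>>> drive_tool --offset '[[0,0.032,-0.02],[0,0.064,-0.04],[0,0.096,-0.06],[0,0.128,-0.08],[0,0.16,-0.1],[0,0.192,-0.12],[0,0.224,-0.14],[0,0.256,-0.16],[0,0.286,-0.18],[0,0.286,-0.18]]' --angular '[[0.168,0,0],[0.336,0,0],[0.504,0,0],[0.672,0,0],[0.84,0,0],[1.008,0,0],[1.176,0,0],[1.344,0,0],[1.511,0,0],[1.511,0,0]]'

```text
time_s: 1.4
tool_pos: [0.4671, 0.2893, 0.2298]
tool_rot: [-113.4, 89.8, 160.3]
force: [0.4, 0.6, -0.3]
grip_width: 0.087
```

```bash
python3 - <<'E'
from h import *
c,o=grab('wrist','w1'); print(o)
E
```

```text
{'time_s': 1.4, 'qpos': array([ -25.67711898,    6.66843652,   -9.50444389,   97.3487371 ,
          0.99757114,   76.1674403 , -121.59680598]), 'joint_velocities': array([ 2.03346915,  0.20496207,  3.11242468, -0.23549534,  2.09946158,
        0.03634354,  4.33148054]), 'effort': array([ -0.73587572, -37.47279882,  -1.12692509, -31.01372123,
        -0.1870125 ,  -0.06750403,  -0.67687886]), 'tool_pos': array([0.46706543, 0.28928813, 0.22977501]), 'tool_rot': array([-113.41302834,   89.84077166,  160.34877487]), 'force': array([ 0.37837385,  0.56364083, -0.28848716]), 'wrist_torque': array([0.04360747, 0.06598113, 0.00253771]), 'grip_width': 0.08700000793232135}
```

View pics/w1.png

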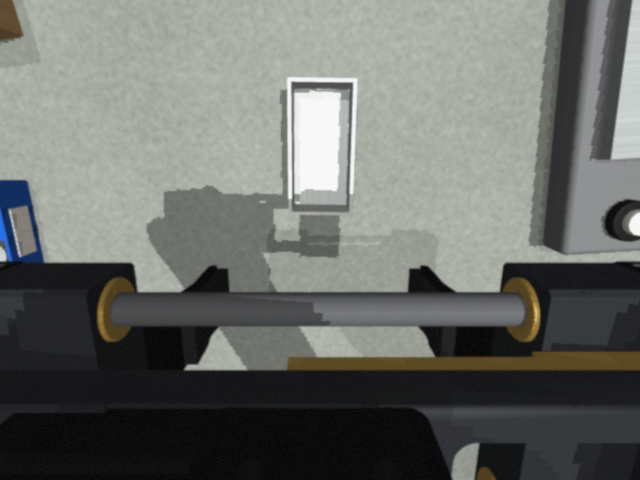

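```bash
python3 - <<'E'
from h import *
im=cv2.imread('pics/w1.png'); cv2.imwrite('pics/crop4.png',cv2.resize(im[65:225,270:375],None,fx=3.7,fy=3.7,interpolation=0))
E
```

```text
(no output)
```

View pics/crop4.png

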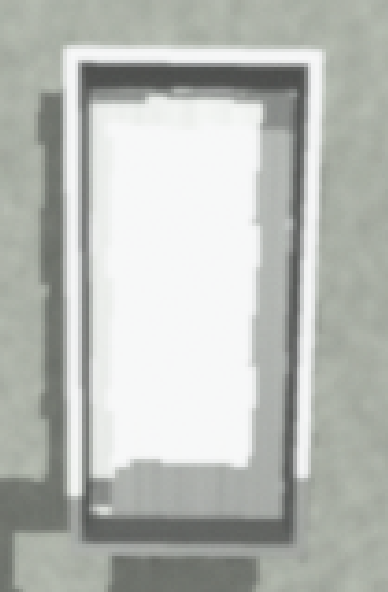

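```bash
python3 - <<'E'
from h import *
np.set_printoptions(precision=4,suppress=True)
P=np.array([onz('w1',(269.5+x/3.7,64.5+y/3.7),.053) for x,y in [(63,46),(325,50),(309,550),(70,549)]])
print(P, P.mean(0)); print('long',[np.linalg.norm(P[0]-P[3]),np.linalg.norm(P[1]-P[2])],'short',np.linalg.norm(P[0]-P[1]),np.linalg.norm(P[3]-P[2]))
for a,b in [(3,0),(2,1)]: print(np.degrees(np.arctan2(*(P[b]-P[a])[[1,0]])))
for a,b in [(1,0),(2,3)]: print(np.degrees(np.arctan2(*(P[b]-P[a])[[1,0]]))-90)
o=telemetry.get_obs();R=Ro.from_euler('xyz',o['tool_rot'],degrees=True).as_matrix();print(R,o['tool_pos'])
K,T=cam('w1');print(T)
print('tare',onz('w1',(630,221),.059))
E
```

```text
[[0.5872 0.3263 0.053 ]
 [0.5904 0.2654 0.053 ]
 [0.4722 0.2584 0.053 ]
 [0.4685 0.3193 0.053 ]] [0.5296 0.2924 0.053 ]
long [np.float64(0.11896920250463332), np.float64(0.11834018099286152)] short 0.06101784390387634 0.060992369028284525
3.37825498897514
3.366581805427379
2.9586024014957104
3.54933158602897
[[-0.0017  0.998   0.0639]
 [-0.0004  0.0639 -0.998 ]
 [-1.     -0.0018  0.0003]] [0.4686 0.2871 0.2298]
[[ 0.0659  0.9666  0.2478  0.5332]
 [-0.9978  0.0642  0.0153  0.2951]
 [-0.0011 -0.2483  0.9687  0.3843]
 [ 0.      0.      0.      1.    ]]
tare [0.483 0.001 0.059]
```

>>> drive_tool --offset '[[-0.002,0.01,0.048],[-0.003,0.019,0.096],[-0.005,0.029,0.144],[-0.006,0.038,0.192],[-0.008,0.048,0.24],[-0.009,0.058,0.288],[-0.011,0.067,0.335],[-0.011,0.067,0.335],[-0.011,0.067,0.335],[-0.011,0.067,0.335]]' --angular '[[-0.01,0,0],[-0.02,0,0],[-0.03,0,0],[-0.04,0,0],[-0.05,0,0],[-0.06,0,0],[-0.068,0,0],[-0.068,0,0],[-0.068,0,0],[-0.068,0,0]]'

```text
time_s: 2.7
tool_pos: [0.5567, -0.0417, 0.2405]
tool_rot: [-100.3, 89.9, 177.4]
force: [0.5, -0.7, -0.6]
grip_width: 0.087
```

```bash
python3 - <<'E'
from h import *
np.set_printoptions(precision=4,suppress=True)
c,o=grab('wrist','w2'); print(o['tool_pos'],Ro.from_euler('xyz',o['tool_rot'],degrees=True).as_matrix(),o['joint_velocities'],o['qpos'])
im=cv2.imread('pics/w2.png');cv2.imwrite('pics/crop5.png',cv2.resize(im[60:320,180:460],None,fx=2.8,fy=2.3*1.0,interpolation=0))
E
```

```text
[ 0.5567 -0.0417  0.2405] [[-0.0022  0.991   0.1337]
 [ 0.0001  0.1337 -0.991 ]
 [-1.     -0.0021 -0.0004]] [-0.4381 -0.1531 -0.0771 -0.0901  0.1753 -0.043  -0.029 ] [ -4.8437   6.953    7.0023  95.797   -0.8676  77.4264 -80.0186]
```

View pics/w2.png

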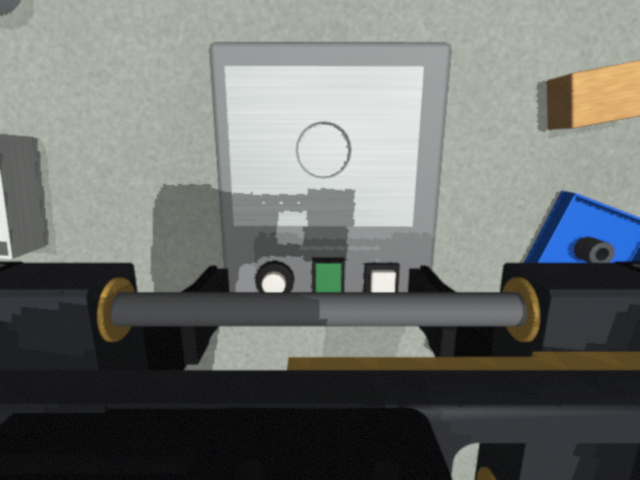

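View pics/crop5.png

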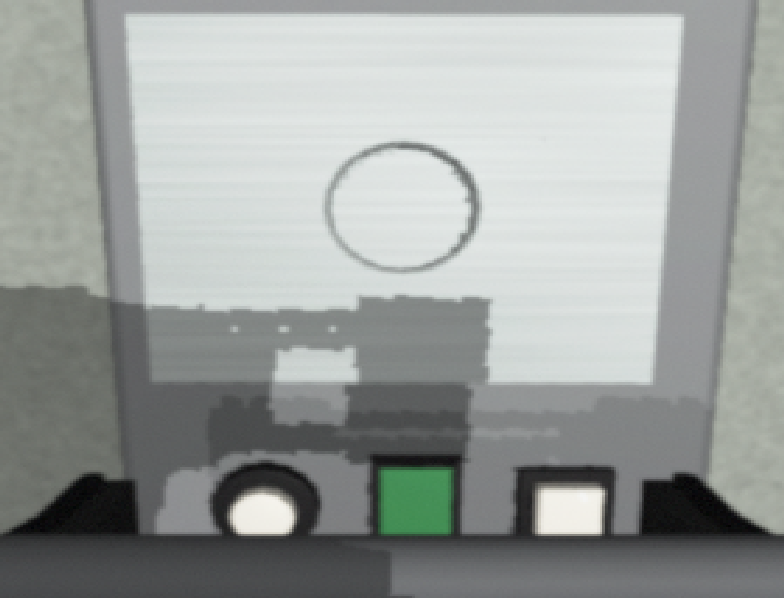

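```bash
python3 - <<'E'
from h import *
np.set_printoptions(precision=4,suppress=True)
f=lambda x,y:(179.5+x/2.8,59.5+y/2.3)
r=onz('w2',f(402.5,207),.064)
P=np.array([onz('w2',f(*q),.064) for q in [(125,14),(685,14),(653,384),(150,383)]])
print('recess',r); print(P,P.mean(0)); print([np.linalg.norm(P[i]-P[(i+1)%4]) for i in range(4)])
ang=[np.degrees(np.arctan2(*(P[b]-P[a])[[1,0]])) for a,b in [(3,0),(2,1)]]; print(ang,[np.degrees(np.arctan2(*(P[b]-P[a])[[1,0]]))-90 for a,b in [(1,0),(2,3)]])
a=np.radians(7.3);M=np.array([[np.cos(a),np.sin(a)],[-np.sin(a),np.cos(a)]])
print('recess in plate frame',M@(r-P.mean(0))[:2])
print('tare',onz('w2',f(262,513),.059),'power',onz('w2',f(570,511),.059))
print('nuttop', onz('w2',(601,252),.051))
E
```

```text
recess [ 0.6183 -0.0363  0.064 ]
[[ 0.676   0.0572  0.064 ]
 [ 0.6989 -0.1122  0.064 ]
 [ 0.5591 -0.1306  0.064 ]
 [ 0.5366  0.039   0.064 ]] [ 0.6176 -0.0366  0.064 ]
[np.float64(0.17091820394883595), np.float64(0.14099714433266378), np.float64(0.17110859057648534), np.float64(0.14059826861158645)]
[np.float64(7.421585000613654), np.float64(7.49954318621709)] [np.float64(7.697811222290468), np.float64(7.563982961826085)]
recess in plate frame [0.0007 0.0002]
tare [ 0.4824 -0.0042  0.059 ] power [ 0.4982 -0.1139  0.059 ]
nuttop [ 0.5561 -0.3278  0.051 ]
```

>>> drive_tool --offset '[[0,0.003,-0.05],[0,0.006,-0.1],[0,0.008,-0.15],[0.02,0.011,-0.2],[0.05,0.014,-0.25],[0.08,0.016,-0.3],[0.12,0.018,-0.335],[0.14,0.018,-0.335],[0.14,0.018,-0.335],[0.14,0.018,-0.335]]' --angular '[[0.01,0,0],[0.02,0,0],[0.03,0,0],[0.04,0,0],[0.05,0,0],[0.06,0,0],[0.075,0,0],[0.075,0,0],[0.075,0,0],[0.075,0,0]]'

```text
time_s: 4.0
tool_pos: [0.5308, 0.2917, 0.1021]
tool_rot: [142.3, 90.0, 55.6]
force: [-0.3, 0.3, -0.1]
grip_width: 0.0874
```

```bash
cat >> h.py <<'E'
def to(target):
    o=telemetry.get_obs();R=Ro.from_euler('xyz',o['tool_rot'],degrees=True).as_matrix()
    print('pos',np.round(o['tool_pos'],4),'off',np.round(R.T@(np.array(target)-o['tool_pos']),4),'yaw',round(np.degrees(np.arctan2(R[1,1],R[0,1])),2),'tilt',np.round(R[:2,0],4),'F',np.round(o['force'],2),'t',o['time_s'],'gw',round(o['grip_width'],4))
E
python3 -c "
from h import *
to([.5296,.2924,.027])"
```

```text
pos [0.5308 0.2917 0.1021] off [ 0.0751 -0.0012 -0.0007] yaw 3.29 tilt [0.0002 0.0003] F [-0.28  0.28 -0.1 ] t 4.0 gw 0.0874
```

>>> drive_tool --offset '[[0.02,-0.001,-0.001],[0.045,-0.001,-0.001],[0.065,-0.001,-0.001],[0.075,-0.001,-0.001],[0.075,-0.001,-0.001],[0.075,-0.001,-0.001]]' --angular '[[0,0,0],[0,0,0],[0,0,0],[0,0,0],[0,0,0],[0,0,0]]'

```text
time_s: 4.75
tool_pos: [0.5304, 0.293, 0.0279]
tool_rot: [121.7, 89.9, 35.0]
force: [-0.1, 0.8, 0.6]
grip_width: 0.087
```

>>> drive_tool --offset '[[0,0,0],[0,0,0],[0,0,0],[0,0,0],[0,0,0],[0,0,0],[0,0,0]]' --angular '[[0,0,0],[0,0,0],[0,0,0],[0,0,0],[0,0,0],[0,0,0],[0,0,0]]' --fingers 1 --squeeze 25

```text
time_s: 5.62
tool_pos: [0.5306, 0.2927, 0.0281]
tool_rot: [108.3, 89.9, 21.6]
force: [-0.3, -2.2, 3.4]
grip_width: 0.0594
```

```bash
python3 -c "
from h import *
to([.5296,.2924,.027])"
```

```text
pos [0.5306 0.2927 0.0281] off [ 0.0011 -0.001   0.0003] yaw 3.28 tilt [0.0016 0.0006] F [-0.27 -2.18  3.43] t 5.625 gw 0.0594
```

>>> drive_tool --offset '[[-0.03,0,0],[-0.08,0,0],[-0.12,0.007,0.035],[-0.13,0.018,0.085],[-0.13,0.028,0.135],[-0.13,0.039,0.19],[-0.13,0.05,0.245],[-0.13,0.062,0.3],[-0.13,0.0705,0.3434],[-0.13,0.0705,0.3434]]' --angular '[[0,0,0],[0,0,0],[-0.01,0,0],[-0.02,0,0],[-0.03,0,0],[-0.04,0,0],[-0.05,0,0],[-0.065,0,0],[-0.074,0,0],[-0.074,0,0]]'

```text
time_s: 6.88
tool_pos: [0.6204, -0.0519, 0.1571]
tool_rot: [23.9, 89.9, -59.0]
force: [0.4, 0.8, -1.2]
grip_width: 0.0596
```

>>> drive_tool --offset '[[0,0,0],[0,0,0],[0,0,0]]' --angular '[[0,0,0],[0,0,0],[0,0,0]]'

```text
time_s: 7.25
tool_pos: [0.6203, -0.0504, 0.157]
tool_rot: [29.7, 89.9, -53.1]
force: [0.2, 0.3, -2.4]
grip_width: 0.0599
```

```bash
python3 -c "
from h import *
to([.6206,-.0461,.100])
grab('side','s3');grab('wrist','w3')
to([.6206,-.0461,.100])
a=cv2.imread('pics/s3.png');b=cv2.imread('pics/w3.png')
cv2.imwrite('pics/crop6.png',np.hstack([cv2.resize(a[120:340,250:450],(400,440)),cv2.resize(b[60:330,200:440],(390,440))]))
"
```

```text
pos [ 0.6203 -0.0504  0.157 ] off [ 0.057   0.0008 -0.0043] yaw 7.18 tilt [ 0.0009 -0.0012] F [ 0.2   0.29 -2.45] t 7.25 gw 0.0599
pos [ 0.6204 -0.0509  0.1572] off [ 0.0572  0.0007 -0.0048] yaw 7.16 tilt [ 0.0012 -0.0014] F [-0.63 -0.63 -1.52] t 7.35 gw 0.0595
```

View pics/crop6.png

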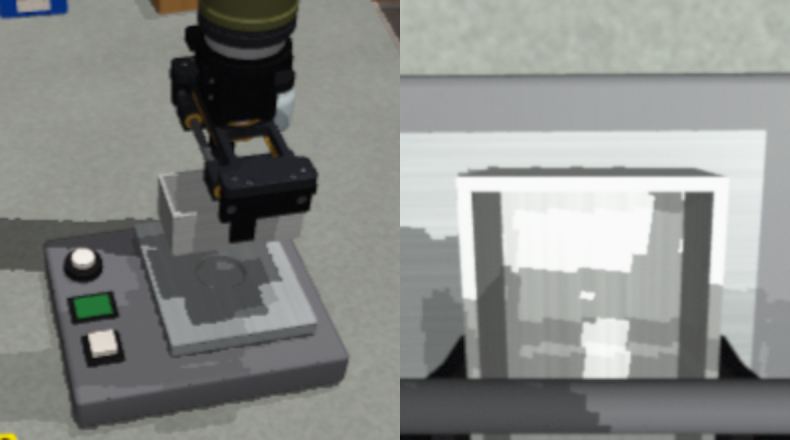

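>>> drive_tool --offset '[[0.02,0,-0.002],[0.04,0.0005,-0.004],[0.055,0.001,-0.005],[0.06,0.001,-0.005],[0.06,0.001,-0.005],[0.06,0.001,-0.005],[0.06,0.001,-0.005]]' --angular '[[-0.005,0,0],[-0.005,0,0],[-0.005,0,0],[-0.005,0,0],[-0.005,0,0],[-0.005,0,0],[-0.005,0,0]]'

```text
time_s: 8.22
tool_pos: [0.6213, -0.0459, 0.0979]
tool_rot: [52.9, 89.8, -29.7]
force: [-0.2, -0.8, -1.3]
grip_width: 0.0596
```

```bash
python3 -c "
from h import *
to([.6206,-.0461,.0921])
"
```

```text
pos [ 0.6213 -0.0459  0.0979] off [ 0.0058 -0.0008  0.    ] yaw 7.43 tilt [ 0.0025 -0.0014] F [-0.25 -0.76 -1.28] t 8.225 gw 0.0596
```

>>> drive_tool --offset '[[0.002,-0.001,0],[0.004,-0.001,0],[0.006,-0.001,0],[0.006,-0.001,0]]' --angular '[[0,0,0],[0,0,0],[0,0,0],[0,0,0]]'

```text
time_s: 8.72
tool_pos: [0.6204, -0.0461, 0.0921]
tool_rot: [54.1, 89.8, -28.5]
force: [0.2, 0.1, -0.1]
grip_width: 0.0594
```

>>> drive_tool --offset '[[0.001,0,0],[0.001,0,0]]' --angular '[[0,0,0],[0,0,0]]'

```text
time_s: 8.98
tool_pos: [0.6205, -0.0461, 0.0915]
tool_rot: [55.4, 89.8, -27.2]
force: [-1.0, 0.9, 3.2]
grip_width: 0.06
```

```bash
python3 -c "
from h import *
to([.6206,-.0461,.0921])
"
```

```text
pos [ 0.6205 -0.0461  0.0915] off [-0.0006  0.0001  0.    ] yaw 7.43 tilt [ 0.0028 -0.0014] F [-1.02  0.89  3.18] t 8.975 gw 0.06
```

>>> drive_tool --offset '[[0.001,0,0],[0.001,0,-0.001],[0.001,0,-0.002],[0.001,0,-0.003],[0.001,0,-0.004]]' --angular '[[0,0,0],[0,0,0],[0,0,0],[0,0,0],[0,0,0]]'

```text
time_s: 9.6
tool_pos: [0.6206, -0.0427, 0.0909]
tool_rot: [57.4, 89.7, -25.1]
force: [0.6, -3.2, 3.9]
grip_width: 0.0597
```

>>> drive_tool --offset '[[0.0005,0,-0.001],[0.0005,0,-0.002],[0.0005,0,-0.003]]' --angular '[[0,0,0],[0,0,0],[0,0,0]]'

```text
time_s: 9.98
tool_pos: [0.6205, -0.0396, 0.0905]
tool_rot: [61.4, 89.7, -21.2]
force: [-0.2, 0.1, -0.2]
grip_width: 0.0599
```

```bash
python3 -c "
from h import *
to([.6193,-.0362,.0921])
"
```

```text
pos [ 0.6205 -0.0396  0.0905] off [-0.0016 -0.0008 -0.0035] yaw 7.4 tilt [ 0.005  -0.0019] F [-0.16  0.13 -0.17] t 9.975 gw 0.0599
```

>>> drive_tool --offset '[[0.001,0,0],[0.0015,0,0]]' --angular '[[0,0,0],[0,0,0]]'

```text
time_s: 10.22
tool_pos: [0.6195, -0.0379, 0.0876]
tool_rot: [77.3, 89.9, -5.2]
force: [-1.5, 0.2, -2.0]
grip_width: 0.0598
```

```bash
python3 -c "
from h import *
to([.6193,-.0362,.0921])
"
```

```text
pos [ 0.6195 -0.0379  0.0876] off [-0.0045  0.     -0.0017] yaw 7.47 tilt [ 0.0024 -0.0002] F [-1.47  0.18 -2.03] t 10.225 gw 0.0598
```

>>> drive_tool --offset '[[0.001,0,0],[0.002,0,0],[0.003,0,0],[0.003,0,0]]' --angular '[[0,0,0],[0,0,0],[0,0,0],[0,0,0]]'

```text
time_s: 10.72
tool_pos: [0.6194, -0.0373, 0.0849]
tool_rot: [93.5, 89.9, 11.0]
force: [-1.8, 1.3, 2.5]
grip_width: 0.0599
```

```bash
python3 -c "
from h import *
to([.6193,-.0362,.085])
"
```

```text
pos [ 0.6194 -0.0373  0.0849] off [-0.0001  0.     -0.0012] yaw 7.49 tilt [0.0022 0.0004] F [-1.8   1.32  2.5 ] t 10.725 gw 0.0599
```

>>> drive_tool --offset '[[0,0,0],[0,0,0],[0,0,0],[0,0,0],[0,0,0]]' --angular '[[0,0,0],[0,0,0],[0,0,0],[0,0,0],[0,0,0]]' --fingers -1

```text
time_s: 11.35
tool_pos: [0.6194, -0.0374, 0.0849]
tool_rot: [93.0, 89.9, 10.5]
force: [0.3, 0.5, -0.2]
grip_width: 0.0866
```

```bash
python3 -c "
from h import *
to([.557,-.042,.241])
"
```

```text
pos [ 0.6194 -0.0374  0.0849] off [-0.1563 -0.0621 -0.0036] yaw 7.49 tilt [0.0023 0.0004] F [ 0.33  0.5  -0.18] t 11.35 gw 0.0866
```

>>> drive_tool --offset '[[-0.03,0,0],[-0.08,0,0],[-0.13,-0.01,0],[-0.156,-0.04,0],[-0.156,-0.07,0],[-0.156,-0.094,0],[-0.156,-0.094,0],[-0.156,-0.094,0],[-0.156,-0.094,0]]' --angular '[[0,0,0],[0,0,0],[0,0,0],[0,0,0],[0,0,0],[0,0,0],[0,0,0],[0,0,0],[0,0,0]]'

```text
time_s: 12.48
tool_pos: [0.5266, -0.0495, 0.2405]
tool_rot: [92.6, 89.9, 10.1]
force: [-0.3, -0.2, 0.0]
grip_width: 0.0868
```

```bash
python3 -c "
from h import *
grab('wrist','w4');grab('side','s4')
to([.557,-.042,.241])
a=cv2.imread('pics/s4.png');b=cv2.imread('pics/w4.png')
cv2.imwrite('pics/crop7.png',np.hstack([cv2.resize(a[200:340,250:450],(400,280)),cv2.resize(b[20:300,200:440],(390,455))[:280]]) if 0 else cv2.resize(a[200:340,260:440],(720,560)))
"
```

```text
pos [ 0.5264 -0.0495  0.2404] off [-0.0006  0.0313 -0.0035] yaw 7.51 tilt [0.0019 0.0004] F [ 0.24  0.78 -0.06] t 12.575 gw 0.0871
```

View pics/crop7.png

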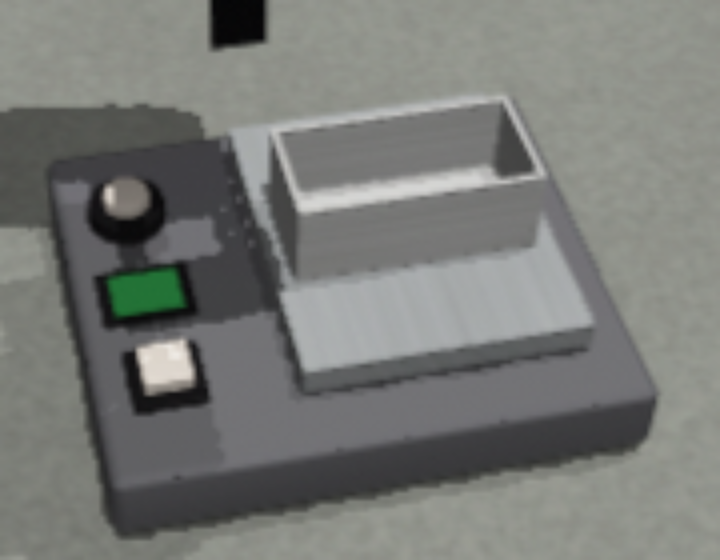

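View pics/w4.png

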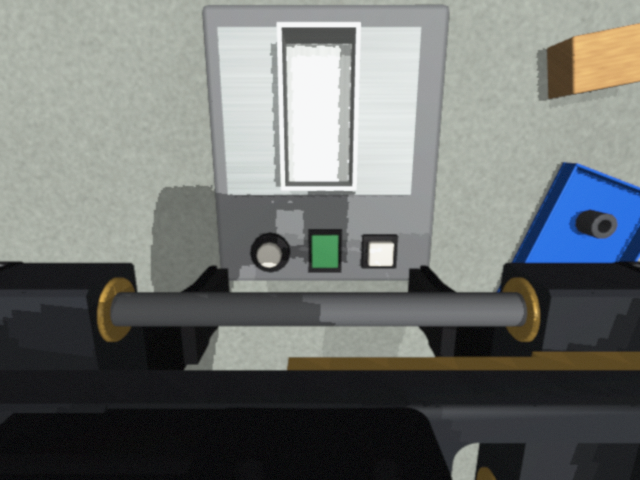

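```bash
python3 -c "
from h import *
np.set_printoptions(precision=4,suppress=True)
b=cv2.imread('pics/w4.png');cv2.imwrite('pics/crop8.png',cv2.resize(b[225:285,235:410],None,fx=4,fy=4,interpolation=0))
print(tri([('w4',(269,255)),('scene0',(304,223))]),tri([('w4',(269,255)),('side0',(291.3,248.2)),('scene0',(304,223))]))
for z in (.05,.055,.06): print(onz('w4',(269,255),z))
"
```

```text
(array([ 0.4794, -0.0039,  0.0513]), [[-0.1, -0.3], [-0.1, -0.1]]) (array([ 0.4824, -0.0055,  0.0582]), [[0.8, -0.8], [-0.2, 0.3], [0.2, -0.6]])
[ 0.4787 -0.0039  0.05  ]
[ 0.4804 -0.0044  0.055 ]
[ 0.482  -0.0049  0.06  ]
```

View pics/crop8.png

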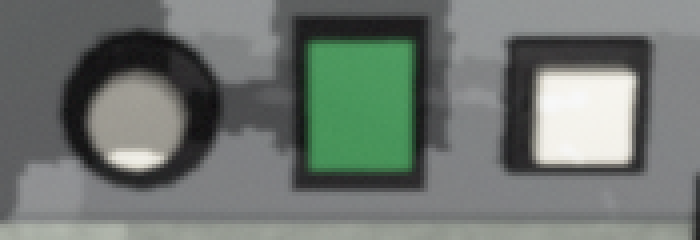

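>>> drive_tool --offset '[[0,-0.02,-0.025],[0,-0.038,-0.05],[0.04,-0.038,-0.05],[0.08,-0.038,-0.05],[0.12,-0.038,-0.05],[0.15,-0.038,-0.05],[0.16,-0.038,-0.05],[0.16,-0.038,-0.05],[0.16,-0.038,-0.05],[0.16,-0.038,-0.05]]' --angular '[[0,0,0],[0,0,0],[0,0,0],[0,0,0],[0,0,0],[0,0,0],[0,0,0],[0,0,0],[0,0,0],[0,0,0]]' --fingers 1 --squeeze 10

```text
time_s: 13.82
tool_pos: [0.4835, -0.0048, 0.0815]
tool_rot: [89.3, 89.8, 6.8]
force: [-0.6, -0.3, -0.4]
grip_width: 0.0017
```

```bash
python3 -c "
from h import *
to([.482,-.005,.067])
grab('side','s5');grab('scene','c5')
a=cv2.imread('pics/s5.png');b=cv2.imread('pics/c5.png')
cv2.imwrite('pics/crop9.png',np.hstack([cv2.resize(a[200:310,250:350],(400,440)),cv2.resize(b[170:270,255:355],(390,440))]))
to([.482,-.005,.067])
"
```

```text
pos [ 0.4835 -0.0048  0.0815] off [ 0.0145 -0.0015 -0.    ] yaw 7.51 tilt [0.0042 0.0005] F [-0.57 -0.28 -0.37] t 13.825 gw 0.0017
pos [ 0.483  -0.0048  0.0811] off [ 0.0141 -0.0011  0.    ] yaw 7.51 tilt [0.0033 0.0004] F [ 1.27 -0.02  0.15] t 13.925 gw 0.0007
```

View pics/crop9.png

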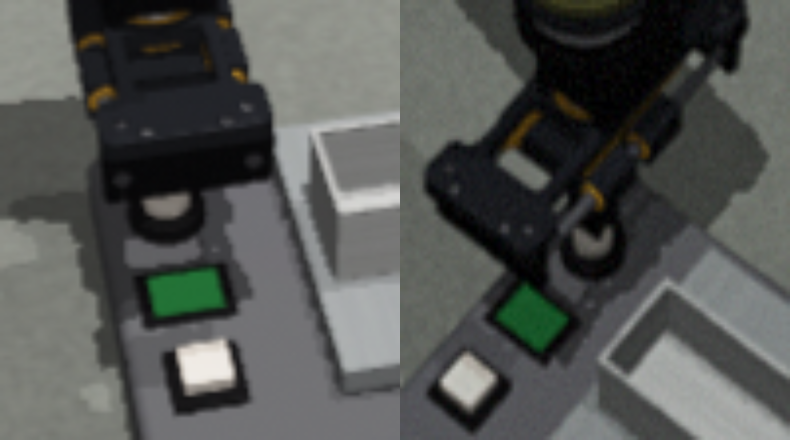

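>>> drive_tool --offset '[[0.003,-0.001,0],[0.006,-0.001,0],[0.009,-0.001,0],[0.011,-0.001,0],[0.011,-0.001,0]]' --angular '[[0,0,0],[0,0,0],[0,0,0],[0,0,0],[0,0,0]]'

```text
time_s: 14.55
tool_pos: [0.482, -0.005, 0.0702]
tool_rot: [90.0, 89.8, 7.5]
force: [-1.2, 0.1, 4.5]
grip_width: 0.0004
```

>>> drive_tool --offset '[[0.001,0,0],[0.002,0,0],[0.002,0,0]]' --angular '[[0,0,0],[0,0,0],[0,0,0]]'

```text
time_s: 14.92
tool_pos: [0.4821, -0.005, 0.0693]
tool_rot: [92.3, 89.8, 9.8]
force: [-4.0, -0.2, 11.1]
grip_width: 0.0005
```

>>> drive_tool --offset '[[0.0005,0,0],[0.0005,0,0],[0.0005,0,0],[0.0005,0,0],[0.0005,0,0],[0.0005,0,0],[0.0005,0,0]]' --angular '[[0,0,0],[0,0,0],[0,0,0],[0,0,0],[0,0,0],[0,0,0],[0,0,0]]'

```text
time_s: 15.8
tool_pos: [0.4821, -0.005, 0.0694]
tool_rot: [94.0, 89.8, 11.5]
force: [-3.8, -0.4, 8.2]
grip_width: 0.0
```

```bash
python3 -c "
from h import *
to([.482,-.005,.12])
print(telemetry.get_obs()['wrist_torque'])"
```

```text
pos [ 0.4821 -0.005   0.0694] off [-0.0506  0.0001  0.    ] yaw 7.5 tilt [0.0029 0.0006] F [-3.81 -0.43  8.24] t 15.8 gw 0.0
[-0.00162628  0.83210202 -0.01459009]
```

>>> drive_tool --offset '[[-0.002,0,0],[-0.002,0,0]]' --angular '[[0,0,0],[0,0,0]]'

```text
time_s: 16.05
tool_pos: [0.4821, -0.005, 0.0715]
tool_rot: [92.6, 89.8, 10.1]
force: [-1.0, -0.7, 2.7]
grip_width: 0.0006
```

>>> drive_tool --offset '[[-0.0015,0,0],[-0.0015,0,0]]' --angular '[[0,0,0],[0,0,0]]'

```text
time_s: 16.3
tool_pos: [0.4821, -0.005, 0.0728]
tool_rot: [92.6, 89.8, 10.1]
force: [-0.8, -0.4, 1.4]
grip_width: 0.0002
```

>>> drive_tool --offset '[[-0.015,0,0],[-0.04,0,0],[-0.04,0,0]]' --angular '[[0,0,0],[0,0,0],[0,0,0]]'

```text
time_s: 16.68
tool_pos: [0.484, -0.0049, 0.1153]
tool_rot: [88.3, 89.5, 5.8]
force: [0.3, -0.7, -0.2]
grip_width: 0.0003
```

>>> drive_tool --offset '[[-0.03,-0.01,0.02],[-0.05,-0.03,0.07],[-0.05,-0.05,0.12],[-0.05,-0.07,0.17],[-0.05,-0.09,0.22],[-0.05,-0.11,0.27],[-0.05,-0.127,0.321],[-0.05,-0.127,0.321],[-0.05,-0.127,0.321],[-0.05,-0.127,0.321]]' --angular '[[0,0,0],[0,0,0],[0,0,0],[0,0,0],[0,0,0],[0,0,0],[0,0,0],[0,0,0],[0,0,0],[0,0,0]]' --fingers -1

```text
time_s: 17.92
tool_pos: [0.4002, -0.3381, 0.164]
tool_rot: [95.1, 89.5, 12.8]
force: [0.7, 0.3, 0.0]
grip_width: 0.0852
```

```bash
python3 -c "
from h import *
to([.461,-.3315,.16])
grab('wrist','w6')
b=cv2.imread('pics/w6.png');cv2.imwrite('pics/crop10.png',cv2.resize(b[:270,180:460],None,fx=2.8,fy=2.2,interpolation=0))
"
```

```text
pos [ 0.4002 -0.3381  0.164 ] off [0.0045 0.0611 0.0016] yaw 7.65 tilt [0.0079 0.0018] F [0.69 0.33 0.02] t 17.925 gw 0.0852
```

View pics/w6.png

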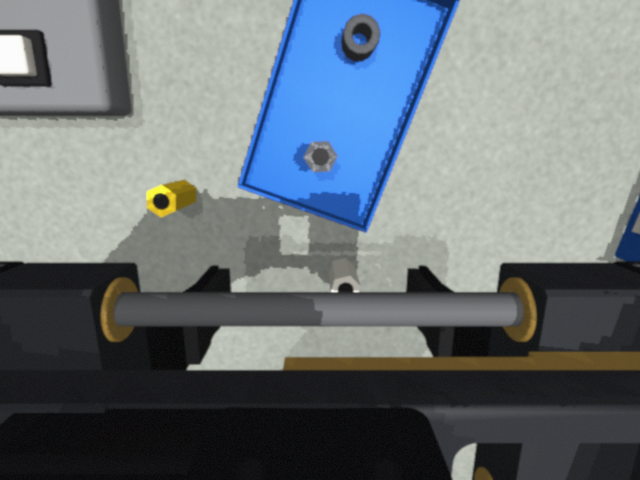

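```bash
python3 -c "
from h import *
np.set_printoptions(precision=4,suppress=True)
b=cv2.imread('pics/w6.png');cv2.imwrite('pics/crop11.png',cv2.resize(b[130:185,290:350],(600,550),interpolation=2))
print('nut',onz('w6',(320,157),.051),'white',onz('w6',(345,289),.048),'yel',onz('w6',(161,200),.048),'spacer',onz('w6',(361,36),.029))
P=[onz('w6',p,.022) for p in [(241,185),(367,230),(459,2)]];print(P)
d=P[2]-P[1];print(np.degrees(np.arctan2(d[1],d[0])),np.linalg.norm(P[0]-P[1]))
"
```

```text
nut [ 0.4581 -0.3299  0.051 ] white [ 0.3568 -0.3642  0.048 ] yel [ 0.4099 -0.2137  0.048 ] spacer [ 0.5479 -0.3483  0.029 ]
[array([ 0.4261, -0.2682,  0.022 ]), array([ 0.4023, -0.3782,  0.022 ]), array([ 0.5821, -0.4169,  0.022 ])]
-12.165973799583503 0.11250176427946386
```

View pics/crop11.png

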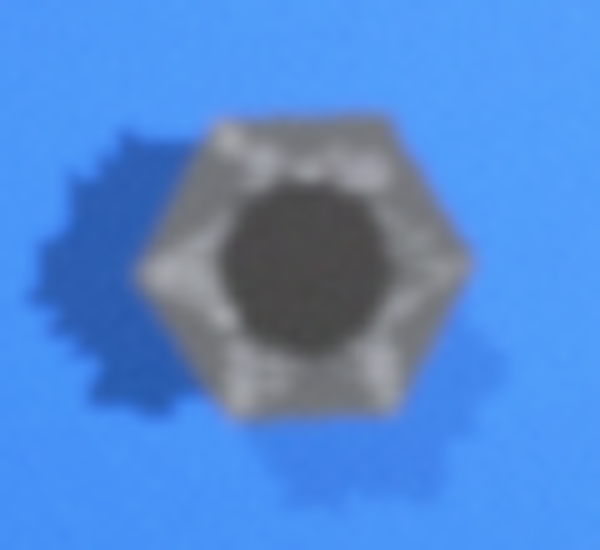

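>>> drive_tool --offset '[[0,0.006,0],[0,0.012,0],[0,0.018,0],[0,0.024,0],[0.01,0.03,0],[0.02,0.036,0],[0.035,0.042,0],[0.05,0.048,0],[0.06,0.054,0],[0.07,0.0593,0]]' --angular '[[-0.16,0,0],[-0.32,0,0],[-0.48,0,0],[-0.64,0,0],[-0.8,0,0],[-0.96,0,0],[-1.12,0,0],[-1.28,0,0],[-1.44,0,0],[-1.597,0,0]]' --fingers -0.15

```text
time_s: 19.23
tool_pos: [0.4603, -0.3288, 0.0942]
tool_rot: [4.2, 89.5, 13.8]
force: [0.2, -1.0, -0.2]
grip_width: 0.05
```

>>> drive_tool --offset '[[0,0,0],[0,0,0],[0,0,0]]' --angular '[[0,0,0],[0,0,0],[0,0,0]]'

```text
time_s: 19.6
tool_pos: [0.4605, -0.3288, 0.0948]
tool_rot: [0.3, 89.5, 9.8]
force: [0.2, 0.4, 0.4]
grip_width: 0.0502
```

```bash
python3 -c "
from h import *
to([.459,-.3305,.026])
grab('wrist','w7'); grab('side','s7'); print(telemetry.get_obs()['qpos'])
a=cv2.imread('pics/s7.png');cv2.imwrite('pics/crop12.png',cv2.resize(a[330:470,200:400],None,fx=4,fy=4))
print(proj('w7',np.array([.459,-.3305,.051])))
"
```

```text
pos [ 0.4605 -0.3288  0.0948] off [ 0.0688 -0.0014 -0.0024] yaw 99.51 tilt [0.0091 0.0016] F [0.17 0.38 0.35] t 19.6 gw 0.0502
[ 20.80290667  14.13236688  13.96081569 105.27186007  -4.29302359
  60.69204693  45.96845466]
[315.59912314 267.64155062]
```

View pics/w7.png

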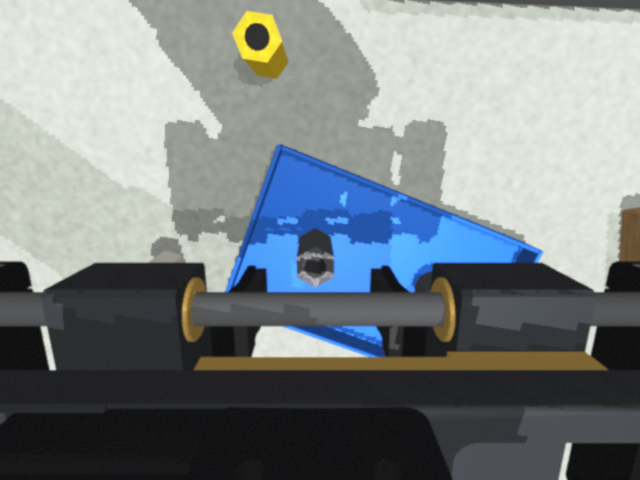

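View pics/crop12.png

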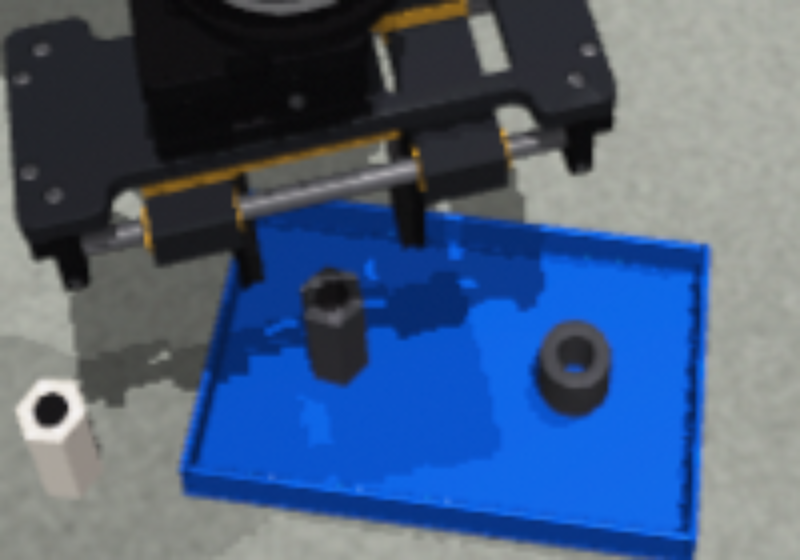

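>>> drive_tool --offset '[[0.02,-0.001,-0.002],[0.04,-0.001,-0.002],[0.058,-0.001,-0.002],[0.069,-0.001,-0.002],[0.069,-0.001,-0.002],[0.069,-0.001,-0.002]]' --angular '[[0.005,0.009,0],[0.005,0.009,0],[0.005,0.009,0],[0.005,0.009,0],[0.005,0.009,0],[0.005,0.009,0]]'

```text
time_s: 20.45
tool_pos: [0.4597, -0.3305, 0.0262]
tool_rot: [-36.5, 89.9, -27.2]
force: [0.6, -0.4, 0.1]
grip_width: 0.0499
```

>>> drive_tool --offset '[[0,0,0],[0,0,0],[0,0,0],[0,0,0],[0,0,0],[0,0,0]]' --angular '[[0,0,0],[0,0,0],[0,0,0],[0,0,0],[0,0,0],[0,0,0]]' --fingers 1 --squeeze 20

```text
time_s: 21.2
tool_pos: [0.4597, -0.3305, 0.0263]
tool_rot: [-34.0, 89.9, -24.7]
force: [-0.1, 0.1, 2.9]
grip_width: 0.022
```

```bash
python3 -c "
from h import *
to([.6183,-.0363,.2])
"
```

```text
pos [ 0.4597 -0.3305  0.0263] off [-0.1736  0.2649  0.2039] yaw 99.23 tilt [ 0.001  -0.0004] F [-0.13  0.12  2.94] t 21.2 gw 0.022
```

>>> drive_tool --offset '[[-0.03,0,0],[-0.08,0,0],[-0.13,0.03,0.024],[-0.164,0.07,0.054],[-0.164,0.11,0.085],[-0.164,0.15,0.116],[-0.164,0.19,0.147],[-0.164,0.23,0.178],[-0.164,0.2643,0.204],[-0.164,0.2643,0.204]]' --angular '[[0,0,0],[0,0,0],[0,0,0],[0.005,0,0],[0.01,0,0],[0.015,0,0],[0.02,0,0],[0.025,0,0],[0.03,0,0],[0.03,0,0]]'

```text
time_s: 22.45
tool_pos: [0.6193, -0.0311, 0.1893]
tool_rot: [79.8, 89.9, 87.7]
force: [-0.4, -0.5, -2.1]
grip_width: 0.0222
```

>>> drive_tool --offset '[[0,0,0],[0,0,0],[0,0,0]]' --angular '[[0,0,0],[0,0,0],[0,0,0]]'

```text
time_s: 22.82
tool_pos: [0.619, -0.0325, 0.1894]
tool_rot: [79.1, 89.9, 86.9]
force: [-0.6, 0.2, -1.1]
grip_width: 0.0218
```

```bash
python3 -c "
from h import *
to([.6185,-.037,.105])
grab('wrist','w8'); grab('side','s8')
a=cv2.imread('pics/s8.png');cv2.imwrite('pics/crop13.png',cv2.resize(a[130:330,250:450],(600,600)))
to([.6185,-.037,.105])
"
```

```text
pos [ 0.619  -0.0325  0.1894] off [ 0.0844 -0.0045 -0.0011] yaw 97.84 tilt [0.0001 0.0017] F [-0.56  0.17 -1.13] t 22.825 gw 0.0218
pos [ 0.6191 -0.0321  0.1895] off [ 0.0845 -0.005  -0.0013] yaw 97.87 tilt [0.0002 0.002 ] F [-0.32  0.33 -1.74] t 22.925 gw 0.0221
```

View pics/crop13.png

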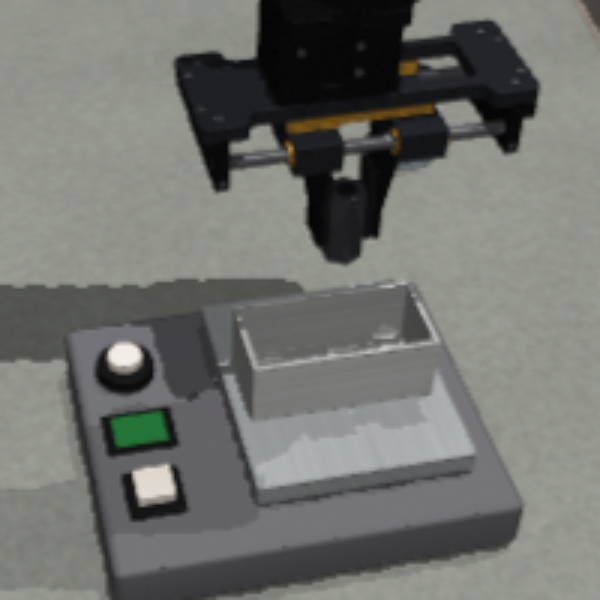

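View pics/w8.png

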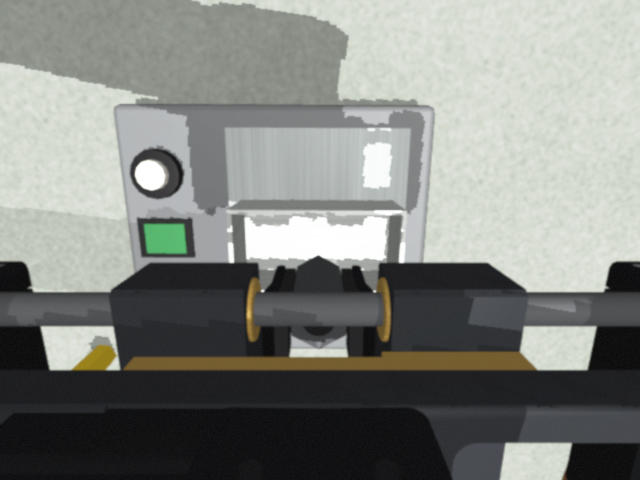

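>>> drive_tool --offset '[[0.01,-0.004,-0.001],[0.03,-0.005,-0.001],[0.05,-0.005,-0.001],[0.065,-0.005,-0.001],[0.08,-0.005,-0.001],[0.091,-0.005,-0.001],[0.091,-0.005,-0.001],[0.091,-0.005,-0.001]]' --angular '[[0,0,0],[0,0,0],[0,0,0],[0,0,0],[0,0,0],[0,0,0],[0,0,0],[0,0,0]]'

```text
time_s: 23.92
tool_pos: [0.6194, -0.037, 0.0991]
tool_rot: [46.1, 89.9, 54.0]
force: [-0.5, -1.0, -1.0]
grip_width: 0.0217
```

```bash
python3 -c "
from h import *
print(onz('w8',(315,203),.11))
to([.6185,-.037,.0903])
"
```

```text
[ 0.61195829 -0.00182621  0.11      ]
pos [ 0.6194 -0.037   0.0991] off [ 0.0088  0.0001 -0.0009] yaw 97.87 tilt [0.0014 0.0019] F [-0.52 -1.03 -1.05] t 23.925 gw 0.0217
```

Still hanging free, 9 mm above the floor; lowering slowly.

>>> drive_tool --offset '[[0.003,0,0],[0.006,0,0],[0.008,0,0],[0.008,0,0]]' --angular '[[0,0,0],[0,0,0],[0,0,0],[0,0,0]]'

```text
time_s: 24.42
tool_pos: [0.6192, -0.037, 0.0908]
tool_rot: [55.6, 89.9, 63.4]
force: [-0.0, 0.1, -1.7]
grip_width: 0.0217
```

>>> drive_tool --offset '[[0.0008,0,0],[0.0008,0,0]]' --angular '[[0,0,0],[0,0,0]]'

```text
time_s: 24.68
tool_pos: [0.6194, -0.037, 0.0904]
tool_rot: [47.3, 89.9, 55.2]
force: [0.6, 0.5, -0.2]
grip_width: 0.0216
```

>>> drive_tool --offset '[[0.0007,0,0],[0.0007,0,0]]' --angular '[[0,0,0],[0,0,0]]'

```text
time_s: 24.92
tool_pos: [0.6194, -0.037, 0.09]
tool_rot: [45.2, 89.9, 53.0]
force: [0.1, -0.3, 2.2]
grip_width: 0.0222
```

>>> drive_tool --offset '[[0,0,0],[0,0,0],[0,0,0],[0,0,0]]' --angular '[[0,0,0],[0,0,0],[0,0,0],[0,0,0]]' --fingers -0.15

```text
time_s: 25.42
tool_pos: [0.6194, -0.037, 0.0899]
tool_rot: [46.1, 89.9, 54.0]
force: [-0.5, 0.3, 0.6]
grip_width: 0.0484
```

>>> drive_tool --offset '[[-0.015,0,0],[-0.04,0,0],[-0.08,0,0],[-0.13,0,0],[-0.13,-0.05,0],[-0.13,-0.08,0],[-0.13,-0.08,0],[-0.13,-0.08,0]]' --angular '[[0,0,0],[0,0,0],[0,0,0],[0,0,0],[0,0,0],[0,0,0],[0,0,0],[0,0,0]]'

```text
time_s: 26.42
tool_pos: [0.6303, -0.1153, 0.2203]
tool_rot: [48.0, 89.8, 56.0]
force: [0.2, 0.7, -1.0]
grip_width: 0.0501
```

```bash
python3 -c "
from h import *
grab('wrist','w9'); grab('side','s9'); grab('scene','c9')
a=cv2.imread('pics/w9.png');b=cv2.imread('pics/c9.png')
cv2.imwrite('pics/crop14.png',np.hstack([cv2.resize(a[20:260,80:480],(400,240)),b[170:410,120:500]]))
"
```

```text
(no output)
```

View pics/crop14.png

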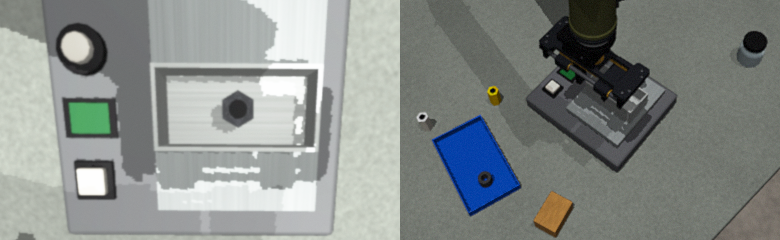

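View pics/s9.png

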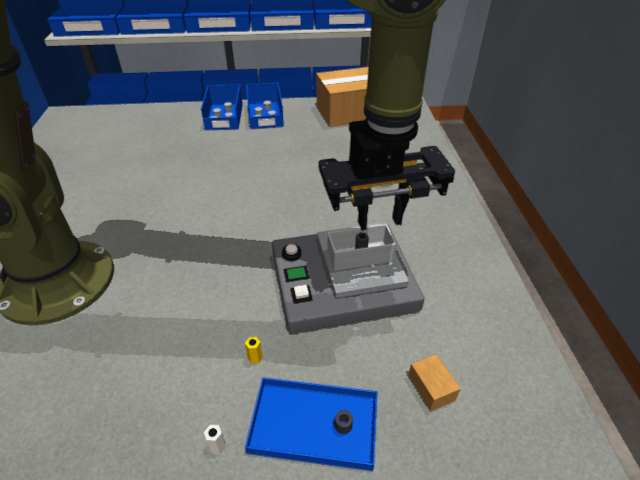

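```bash
python3 -c "
from cell import sign_off,telemetry
o=telemetry.get_obs();print(o['force'],o['joint_velocities'])
sign_off()"
```

```text
[ 0.45073131 -0.2169355   0.07808822] [-0.09609263  0.15782381  0.23548897  0.05126839  0.22671849 -0.01423239
  0.03762096]
the job is handed in; nothing more can be done
```

The job is done and handed in at about 27 s of the 67 s allowed.

- **Tray:** I slid it lightly along scale +y on the plate. The upward force fell away after about 8 mm, and the tray then came to rest about 7 mm below first plate contact, which is the foot's height. I released it there, and pictures show it flat on the plate.
- **Tare key:** I held it down for about 1.1 s, with 8–11 N in the readings. It is sprung to bottom at about 5 N, so I take it as fully down, though a camera view of the key itself was blocked. The force eased as it rose (2.7 N, then 1.4 N), and I moved on only after that.
- **Nut:** I took the dark hex coupling nut from the blue bin, gripped on its flats at 22 mm. I set it down in the tray with about 2 N and let go.

**Last checks:** The final pictures show the nut upright in the tray with the gripper clear. The power key is up, and the spacer, jar and carton are where they were. The highest force I read on the scale was about 11 N, but I only read it at the end of each move.

**Disagreement:** Heights triangulated from the two fixed cameras came out about 7 mm low at the plate, and the tare key's came out low too. I relied on the wrist camera and on contact for the final positions.

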